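Pass a work carrier through the one-way gate into the inspection bay

ROBOT

A 7-joint arm with a two-finger parallel gripper is mounted at the origin on the work surface. World frame = base frame: x ahead of the robot, y to its left, z up, the work surface at z = 0. Lengths are in m, angles in degrees, forces in N, time in s.
With the tool pointing down it reaches from about 0.4 to 0.85 m from the base axis. Payload 10.4 kg.
Tool frame: the origin (TCP) lies at the very end of the fingers, on their centre line; the grasp point (between the pads) lies 19 mm behind it; x points along the fingers, z is the direction in which the jaws open and shut, and the axes are right-handed (so a half turn about x gives the same grasp; the last joint's range is limited). The gripper opens to 85 mm and grips with 20 to 120 N. Pads are 22 mm wide; open, the fingers measure 114 mm over their backs; the gripper's body (76 mm by 85 mm) begins 54 mm behind the grasp point. The pads swing forward as they close: fully open they stand 13 mm farther back than shut.
Start: joints at [-75.264, 19.034, -3.707, 83.658, 1.238, 77.344, -5.071], TCP at [0.173, 0.601, 0.231] pointing down, gripper open.
Joint ranges: [-148.97, 148.97], [-28.65, 121.19], [-84.17, 76.75], [9.2, 138.47], [-72.65, 252.65], [3.7, 117.97], [-149.18, 149.18]. Speed limits (degrees/s): [127.2, 127.2, 159.86, 159.86, 180, 180, 180].

INTERFACE

Orientations are given as a 3x3 rotation matrix whose columns are the frame's x, y, z axes.
In Python, from cell import env gives the robot as it stands.
- The arm moves only by the tool servo_tool, never from a script. Its arguments are lists of equal length, an entry for each row: "rot": the turn, a rotation vector about the tool's x, y, z in degrees, a list of three; "linear": the shift along the tool's x, y, z in cm, a list of three; "grip": the finger opening in cm, from 0 to 8.54. In form: {"rot": [[wx, wy, wz], ...], "linear": [[x, y, z], ...], "grip": [grip, ...]}. A call has 1 to 10 rows; each row is the pose to reach, as a shift and turn from the pose commanded when the call began, along the tool's axes at that moment; what a row does not reach only later rows make up. A row lasts 1/8 s, in which the tool goes at most 62.5 mm and 10.7 degrees, less where a joint would pass 70% of its speed; a pose out of reach is approached as far as the arm can. A call with a gripper value outside its range is refused whole. The fingers move at their own pace and stop on an object; "grip_force" is the grip in N (left out, the last holds). Time passes only in rows, so rows that repeat a pose let the fingers close. It gives the time, the measured TCP pose, the force and the opening at its end, in the units of the state.
- env.get_state(): the state, without advancing time (a new reading comes with each control period).
- env.get_image(name): name is "scene" or "top"; returns (picture, depth): 480x640x3 uint8, red, green, blue; 480x640 float32, m along the optical axis (not along the pixel's ray), 0 where there is no reading.
- env.get_calibration(name): a dict with "vertical_fov" (degrees; the focal length in pixels is half the picture's height over the tangent of half this angle, whatever the lens; pixels are square), "cx", "cy" (the principal point, pixels), "rvec" (rotation vector, rad) and "tvec" (3), from world to camera coordinates, as OpenCV has them. Camera axes: x right, y down, z forward; pixel columns grow to the right and rows downward; lengths in m; the calibration is good to about 2 mm. A picture is of the moment at which its call begins. get_calibration takes no time and is no camera call.
- env.job_done(): hands the job in, once; it reports no verdict.
The state is a dict: "time_s": time; "joint_positions": joint angles; "qd": joint speeds; "effort": joint torques, N m; "ee_pos": TCP position; "tcp_rot": TCP orientation; "force": force on the tool from outside, world axes, zero at the start; "torque": the same for the moment, N m; "grip_width": finger opening in m.
Only numpy, scipy, OpenCV 4.12 (cv2) and the standard library are available. Lean on these libraries where they do the work, as an engineer would, in place of code of your own. Each camera call takes 0.05 s, during which the arm holds its last target. There are 200 camera calls.

TASK

Set the white carrier with the teal lid down in the open mouth of the transfer track, round nose towards the yellow gate, and let go of it. Then push it along the track, through the sprung one-way gate (do not lift it over), until it clicks home between the two brass balls at the end stop, with the gate swung shut behind it. Leave the red-lidded carrier and the other things on the bench where they are.

Things in the scene. Friction and masses are not known exactly. Their poses are not given: they have to be found in the camera images.
- carrier_mid (a point): Loose white plastic work carrier with a flat teal lid, 112 long, 52 wide, 50 high, 0.2 to 0.45 kg, standing on the bench at the start. Seen from above its front end (nose) is a half circle of radius 26; its rear face is flat and square. This point is its centre, 25 above its underside and 56 ahead of the rear face; x points to the nose, z up.
- carrier_nose (a point): Foremost point of the teal carrier's round nose, half-way up, 56 ahead of its centre. In each long side of the carrier is an upright notch, 14 wide and 5 deep, centred 10 behind the carrier's centre: the track's brass balls drop into these when it is home.
- track: Fixed track: steel base plate 6 thick, 110 wide, from x=-158 to x=202, with a straight lane on it. Origin on the bench under the gate, midway across the lane. x runs along the lane from the open mouth through the gate (x=0) to the black end stop (face at x=188, top at z=46); y to the left of that way, z up. Carriers slide easily on the plate (z=6).
- mouth (a point): On the plate's top, mid-lane, 78 before the gate: a carrier centred here stands whole in the mouth. The walls' tops are 20 above this point (26 above the bench), 8 thick. Inside they are 56 apart from 60 before the gate onward; towards the open end they flare to about 86 apart at 152 before the gate. The left wall is missing from the gate to 70 past it, to let the gate swing.
- gate_line (a point): Point mid-lane at the gate, 25 above the plate (31 above the bench). Here stand a steel hinge post (16 thick, centre 40 to the left) and a blue latch post (28 to 40 to the right), tops 56 above the bench: a hand holding the carrier's sides cannot pass between them, but shut fingers in the 56 wide lane can follow behind it.
- seat (a point): Where the carrier's centre is when it is home: mid-lane, 132 past the gate, 31 above the bench. Its rear face is then 76 past the gate. x along the lane.
- seat_nose (a point): Where the carrier's nose point is when it is home: on the face of the end stop, mid-lane, 31 above the bench.
- gate (a joint): Yellow flap, tip 66 from its upright hinge, 9 to 53 above the bench. 0 = shut across the lane; grows as it swings towards the end stop (to 1.55 rad), cannot swing the other way. A spring shuts it: 0.06 N m shut, 0.16 N m wide open (3 N on the carrier). The carrier opens it to 1.35 rad until its rear is 66 past the gate; then the flap rests on whatever follows until that is lifted out.
- ball_left (a joint): Sprung brass ball, radius 8, in the left wall, centre 122 past the gate, 22 above the bench. 0 = fully out, 5 into the lane; grows (m) as it is pressed into the wall, about 0.003 by a carrier's side; back to about 0 when it drops into the notch. 3 N to start, 5 N at 3 mm; pushing past gate and balls takes 5 to 10 N.
- ball_right (a joint): The same sprung ball in the right wall.
- hold_carrier_mid (a point): Centre of a second loose carrier, the same in all but its flat red lid (112 x 52 x 50), 25 above its underside; x points to its nose. It is on hold: leave it.
- bottle: Loose white bottle with blue cap, 60 wide, 150 high, origin at its underside. Leave it.
- driver: Loose screwdriver with green handle, 170 long, lying on the bench. Leave it.
- cup: Loose open steel cup, 72 wide, 70 high, origin at its underside. Leave it.

How it is judged:
By the outcome, as a careful person would: the job done as asked, in the order asked, and still so for the second after the job is handed in, with the robot touching nothing.
It also fails if it takes over 54 s, if anything falls off the work surface, if the arm or the gripper's body presses on something with over 40 N, if the wrist force passes 120 N, or if a joint passes its speed limit or range.

## Working session

There is one attempt and no reset: what is moved stays moved. The work goes in short steps, Python scripts to look and compute and a tool call to move; the robot and the scene stay as the last step left them, time stands still between calls to the robot, and variables do not carry over. Pictures are saved under pics/ and viewed, about 8 in all and at most 12, crops included, and the job is handed in when it is done.

Besides the shell and the picture viewer there is one more tool, called after "Emit:" as name(argument=value, ...), one argument or row to a line, values as JSON. servo_tool: Moves the arm, as the interface text tells. Its arguments: {"type":"object","properties":{"rot":{"type":"array","items":{"type":"array","items":{"type":"number"}}},"linear":{"type":"array","items":{"type":"array","items":{"type":"number"}}},"grip":{"type":"array","items":{"type":"number"}},"grip_force":{"type":"number"}},"required":["rot","linear","grip"]}

```bash
mkdir -p pics; cat > h.py <<'E'
import numpy as np, cv2
from cell import env
def cal(n):
    c=env.get_calibration(n); f=240/np.tan(np.radians(c["vertical_fov"])/2)
    return f,c["cx"],c["cy"],cv2.Rodrigues(np.array(c["rvec"],float))[0],np.array(c["tvec"],float).ravel(),c
def ray(n,u,v):
    f,cx,cy,R,t,_=cal(n); d=R.T@np.array([(u-cx)/f,(v-cy)/f,1.]); return -R.T@t,d
def at_z(n,u,v,z):
    o,d=ray(n,u,v); return o+d*(z-o[2])/d[2]
def at_depth(n,u,v,D):
    o,d=ray(n,u,v); return o+d*D
def snap(n,fn):
    im,d=env.get_image(n); cv2.imwrite(f"pics/{fn}.png",im[:,:,::-1]); np.save(f"pics/{fn}.npy",d); return im,d
E
python3 - <<'E'
from h import *
for n in ("scene","top"):
    print(cal(n)[5]); o,_=ray(n,320,240); print("pos",o); snap(n,n+"0")
print(env.get_state())
E
```

```text
{'vertical_fov': 56.81060823178868, 'cx': 325.70212929676967, 'cy': 231.2879525799225, 'rvec': array([ 1.59040449,  2.25374761, -0.62847224]), 'tvec': array([ 0.18209223, -0.42619304,  1.24732158])}
pos [1.01383126 0.16592004 0.8457103 ]
{'vertical_fov': 57.286028604932895, 'cx': 322.5140747276702, 'cy': 236.4001817365683, 'rvec': array([ 2.16997882, -2.20268256,  0.03618024]), 'tvec': array([0.00130935, 0.5568819 , 0.7736565 ])}
pos [ 0.5162162  -0.02117422  0.80108429]
{'time_s': 0.1, 'joint_positions': array([-75.26331889,  19.06830422,  -3.70490825,  83.70098897,
         1.23764966,  77.34411466,  -5.07129897]), 'qd': array([ 0.02720731, -0.18384198, -0.01682673, -0.22377754, -0.01291674,
       -0.05723859, -0.08652489]), 'effort': array([ 1.30080130e-03, -6.26741767e+01,  4.91574453e-02, -3.92424560e+01,
        1.63775717e-02,  6.72629481e-03,  1.03393015e-05]), 'ee_pos': array([0.17253572, 0.60036058, 0.23059765]), 'tcp_rot': array([[-2.85133697e-04, -9.61102379e-01,  2.76192210e-01],
       [-1.25217004e-03,  2.76192348e-01,  9.61101566e-01],
       [-9.99999175e-01, -7.17971682e-05, -1.28221535e-03]]), 'force': array([ 0.55451109, -0.72933648, -0.45182568]), 'torque': array([-0.07776357, -0.02237099,  0.0360595 ]), 'grip_width': 0.08539759076174633}
```

View pics/top0.png

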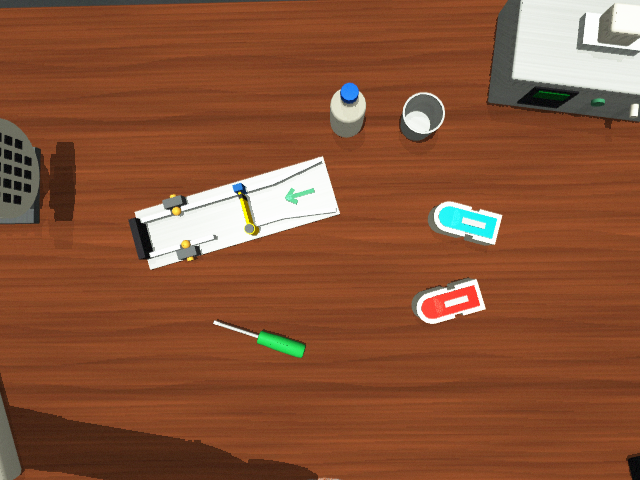

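View pics/scene0.png

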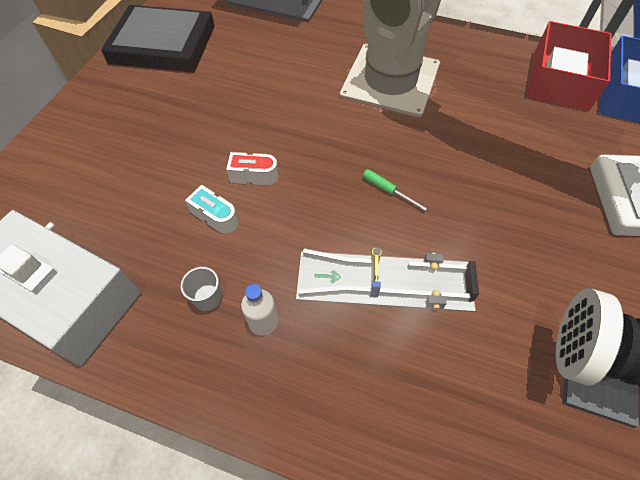

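The top view shows the teal carrier at about (467,222) with its nose to the left, the red one at (450,302), and the track running from its mouth at (330,190) to the end stop at (140,238). The gate is at (247,210). The scene view agrees. Next I'll take enlarged crops to measure from.

```bash
python3 - <<'E'
import cv2,numpy as np
a=cv2.imread("pics/top0.png"); b=cv2.imread("pics/scene0.png")
def crop(im,u,v,w,h,s):
    c=cv2.resize(im[v:v+h,u:u+w],None,fx=s,fy=s,interpolation=cv2.INTER_CUBIC)
    for k in range(0,w,10):
        if (u+k)%10==0: cv2.putText(c,str(u+k),(k*s,8),0,.3,(255,255,255)); cv2.line(c,(k*s,10),(k*s,14),(255,255,255))
    for k in range(0,h,10):
        cv2.putText(c,str(v+k),(0,k*s+4),0,.3,(255,255,255)); 
    return c
t=crop(a,120,150,230,130,3); e=crop(a,420,190,100,60,4); s=crop(b,180,170,70,70,4)
out=np.zeros((390+290,700,3),np.uint8); out[:390,:690]=t; out[395:395+240,:400]=e; out[395:395+280,405:685]=s
cv2.imwrite("pics/c1.png",cv2.resize(out[:], None,fx=.88,fy=.88,interpolation=cv2.INTER_AREA))
s2=crop(b,290,235,200,90,4)[:,:800]; cv2.imwrite("pics/c2.png",s2)
E
```

```text
(no output)
```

View pics/c1.png

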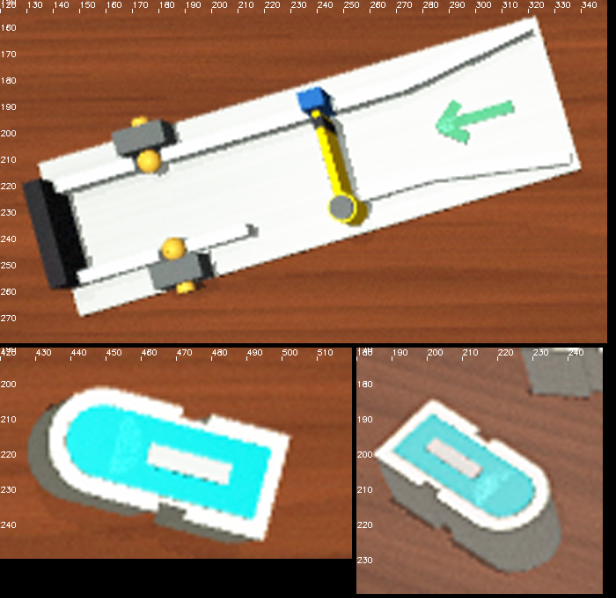

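View pics/c2.png

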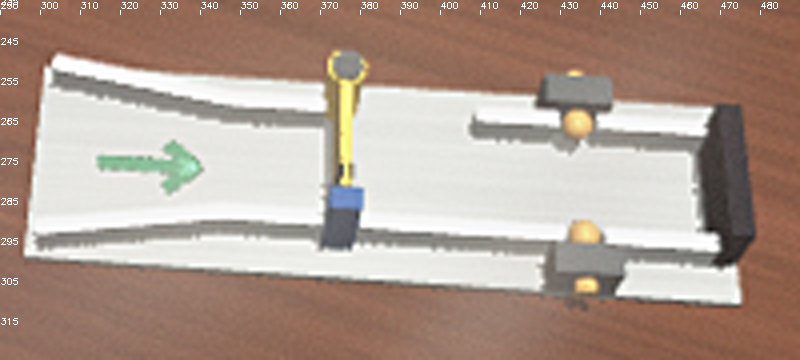

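The crops give clear plate corners in both views, and they show the carrier's outline with its rear corners at about (502,215) and (495,245) in the top view. Now I'll compute poses from both views plus depth.

```bash
cat >> h.py <<'E'
def cloud(n,d):
    f,cx,cy,R,t,_=cal(n); v,u=np.mgrid[:480,:640]
    p=np.stack([(u-cx)/f*d,(v-cy)/f*d,d],-1)-t; return p@R
def tri(p,q):
    (o1,d1),(o2,d2)=ray("top",*p),ray("scene",*q)
    s=np.linalg.lstsq(np.c_[d1,-d2],o2-o1,rcond=None)[0]; a=o1+d1*s[0];b=o2+d2*s[1]; return (a+b)/2,np.linalg.norm(a-b)
def carrier(n,im,d,box,zlo=.04,zhi=.062):
    u,v,w,h=box; P=cloud(n,d)[v:v+h,u:u+w]; m=(P[...,2]>zlo)&(P[...,2]<zhi)&(d[v:v+h,u:u+w]>0)
    q=P[m]; (c,s,a)=cv2.minAreaRect((q[:,:2]*1000).astype(np.float32)); return np.array(c),s,a,np.median(q[:,2]),len(q)
E
python3 - <<'E'
from h import *
np.set_printoptions(precision=4,suppress=True)
for n,box in (("top",(420,190,100,65)),("scene",(180,175,65,65))):
    d=np.load(f"pics/{n}0.npy"); print(n,carrier(n,None,d,box))
print("plate corners z .006 top A B C D")
T=[at_z("top",*p,.006) for p in ((322.7,156.4),(339.7,213.6),(134.8,212.1),(150.3,269.7))]
for x in T: print(x)
print("scene A B C"); 
for p in ((296.3,299),(301.8,252),(475,310.8)): print(at_z("scene",*p,.006))
d=np.load("pics/top0.npy");P=cloud("top",d)
for u,v in ((300,210),(200,215),(310,160),(249,228),(140,240),(238,187)): print(u,v,P[v,u])
print("tri rear corners", tri((502.4,214.8),(185.3,199.5)),tri((495,244.9),(201,185)))
print("tri hinge top", tri((249.5,228.5),(376.7,251)), "A",tri((322.7,156.4),(296.3,299)))
print("carrier corners top z.05",at_z("top",502.4,214.8,.05),at_z("top",495,244.9,.05),at_z("top",433.8,216,.05))
E
```

```text
top (array([ 577.6026, -252.6199]), (112.73587799072266, 52.399749755859375), 73.82263946533203, np.float64(0.05093863233456595), 1936)
scene (array([ 579.0869, -251.0957]), (114.9578857421875, 54.12282943725586), 73.6867904663086, np.float64(0.05081453972130485), 1053)
plate corners z .006 top A B C D
[ 0.7038 -0.0093  0.006 ]
[ 0.5982 -0.0387  0.006 ]
[0.6072 0.3364 0.006 ]
[0.5015 0.3072 0.006 ]
scene A B C
[ 0.7051 -0.0059  0.006 ]
[ 0.6004 -0.0345  0.006 ]
[0.609  0.3395 0.006 ]
300 210 [0.6061 0.0334 0.0053]
200 215 [0.5999 0.2165 0.0054]
310 160 [0.6977 0.014  0.0052]
249 228 [0.5711 0.1177 0.0544]
140 240 [0.5541 0.3114 0.0403]
238 187 [0.6414 0.1355 0.0578]
tri rear corners (array([ 0.5865, -0.3125,  0.0512]), np.float64(0.003030335103483821)) (array([ 0.536 , -0.3014,  0.0452]), np.float64(0.001292921097509703))
tri hinge top (array([0.57  , 0.1184, 0.0517]), np.float64(0.0021594729826747124)) A (array([ 0.7042, -0.008 ,  0.0022]), np.float64(0.002770707689051026))
carrier corners top z.05 [ 0.5871 -0.3146  0.05  ] [ 0.536  -0.3003  0.05  ] [ 0.5869 -0.1982  0.05  ]
```

```bash
cat >> h.py <<'E'
from scipy.spatial.transform import Rotation as Ro
def go(x,y,z,ang):   # ang: world azimuth (deg) of tool z, tool pointing down
    s=env.get_state(); R=np.array(s["tcp_rot"]); a=np.radians(ang)
    zt=np.array([np.cos(a),np.sin(a),0]); xt=np.array([0,0,-1.]); T=np.c_[xt,np.cross(zt,xt),zt]
    print("rot",Ro.from_matrix(R.T@T).as_rotvec(degrees=True).round(1),"lin cm",(R.T@(np.array([x,y,z])-s["ee_pos"])*100).round(2))
TR=np.array([.609,.129]); TA=105.6
def trk(x,y=0):
    a=np.radians(TA); return TR+x*np.array([np.cos(a),np.sin(a)])+y*np.array([-np.sin(a),np.cos(a)])
E
python3 - <<'E'
from h import *
go(.5,.2,.23,29)
E
```

```text
rot [45.  -0.1  0. ] lin cm [  0.1  -42.53 -29.43]
```

Emit:
servo_tool(
  rot=[
    [9, 0, 0],
    [18, 0, 0],
    [27, 0, 0],
    [36, 0, 0],
    [45, 0, 0],
    [45, 0, 0],
    [45, 0, 0],
    [45, 0, 0],
    [45, 0, 0],
    [45, 0, 0],
  ],
  linear=[
    [0, -4, -2.8],
    [0, -9, -6],
    [0, -14, -9.5],
    [0, -19, -13],
    [0, -24, -16.5],
    [0, -29, -20],
    [0, -34, -23.5],
    [0, -38, -26.5],
    [0, -41, -28.5],
    [0, -42.5, -29.4],
  ],
  grip=[8.5, 8.5, 8.5, 8.5, 8.5, 8.5, 8.5, 8.5, 8.5, 8.5],
)

```text
time_s: 1.35
ee_pos: [0.5007, 0.199, 0.2311]
tcp_rot: [[-0.0, -0.482, 0.876], [-0.0, 0.876, 0.482], [-1.0, -0.0, -0.0]]
force: [0.1, 0.7, 0.2]
grip_width: 0.0853
```

```bash
python3 - <<'E'
from h import *
a=np.radians(73.8); c=np.array([.578,-.252])+.008*np.array([np.cos(a),np.sin(a)]); print(c)
go(*c,.13,-16.2)
E
```

```text
[ 0.58023193 -0.24431765]
rot [45. -0.  0.] lin cm [ 10.13 -42.67 -14.4 ]
```

Emit:
servo_tool(
  rot=[
    [5, 0, 0],
    [10, 0, 0],
    [15, 0, 0],
    [20, 0, 0],
    [25, 0, 0],
    [30, 0, 0],
    [35, 0, 0],
    [41, 0, 0],
    [45, 0, 0],
    [45, 0, 0],
  ],
  linear=[
    [0, -4, -1.4],
    [0, -9, -3],
    [0, -14, -4.7],
    [1, -19.5, -6.5],
    [2.5, -25, -8.4],
    [4.5, -30.5, -10.3],
    [6.5, -36, -12.2],
    [8.5, -40, -13.5],
    [10, -42.7, -14.4],
    [10.1, -42.7, -14.4],
  ],
  grip=[8.5, 8.5, 8.5, 8.5, 8.5, 8.5, 8.5, 8.5, 8.5, 8.5],
)

```text
time_s: 2.6
ee_pos: [0.5798, -0.2436, 0.1285]
tcp_rot: [[-0.003, 0.279, 0.96], [-0.0, 0.96, -0.279], [-1.0, -0.001, -0.003]]
force: [-0.2, 0.1, 0.0]
grip_width: 0.0853
```

```bash
python3 - <<'E'
from h import *
im,d=snap("scene","s1"); c=cv2.resize(im[110:260,130:330],None,fx=4,fy=4,interpolation=cv2.INTER_CUBIC); cv2.imwrite("pics/s1c.png",c[:,:,::-1])
go(.5802,-.2443,.024,-16.2)
E
```

```text
rot [ 0.2 -0.1 -0. ] lin cm [10.52 -0.24  0.06]
```

View pics/s1c.png

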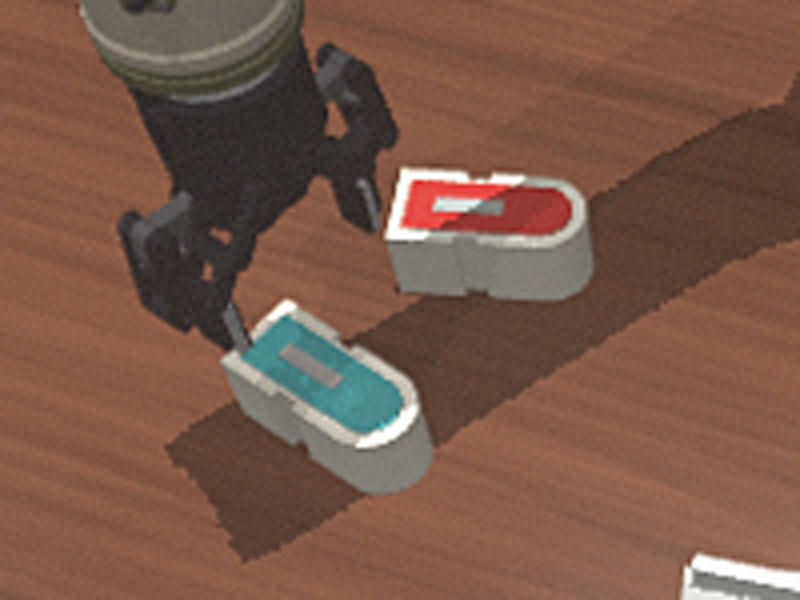

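The open jaws straddle the teal carrier, at about (330,370) in the crop, and the red carrier is clear of them. Next I'll go down and grip.

Emit:
servo_tool(
  rot=[
    [0, 0, 0],
    [0, 0, 0],
    [0, 0, 0],
    [0, 0, 0],
    [0, 0, 0],
    [0, 0, 0],
    [0, 0, 0],
    [0, 0, 0],
    [0, 0, 0],
    [0, 0, 0],
  ],
  linear=[
    [4, -0.2, 0],
    [8, -0.2, 0],
    [10.2, -0.2, 0],
    [10.2, -0.2, 0],
    [10.2, -0.2, 0],
    [10.2, -0.2, 0],
    [10.2, -0.2, 0],
    [10.2, -0.2, 0],
    [10.2, -0.2, 0],
    [10.2, -0.2, 0],
  ],
  grip=[8.5, 8.5, 8.5, 4.8, 4.8, 4.8, 4.8, 4.8, 4.8, 4.8],
  grip_force=40,
)

```text
time_s: 3.9
ee_pos: [0.5813, -0.2446, 0.0301]
tcp_rot: [[0.003, 0.276, 0.961], [-0.0, 0.961, -0.276], [-1.0, 0.001, 0.003]]
force: [-1.2, 1.0, 7.3]
grip_width: 0.0514
```

```bash
python3 - <<'E'
from h import *
s=env.get_state(); print(s["ee_pos"],s["grip_width"],s["force"]); 
p=trk(-.078+.008); print(p)
go(*p,.14,15.6)
E
```

```text
[ 0.58126587 -0.24461537  0.03008806] 0.05141881964119775 [-1.22595546  0.99299859  7.31368741]
[0.62782439 0.06157862]
rot [-31.6   0.1   0. ] lin cm [-10.98  30.72  -3.95]
```

Emit:
servo_tool(
  rot=[
    [0, 0, 0],
    [0, 0, 0],
    [-4, 0, 0],
    [-8, 0, 0],
    [-13, 0, 0],
    [-18, 0, 0],
    [-23, 0, 0],
    [-28, 0, 0],
    [-31.6, 0, 0],
    [-31.6, 0, 0],
  ],
  linear=[
    [-3, 0, 0],
    [-7, 0, 0],
    [-10, 3, -0.4],
    [-11, 8, -1],
    [-11, 13, -1.7],
    [-11, 18, -2.3],
    [-11, 23, -3],
    [-11, 28, -3.6],
    [-11, 30.7, -3.95],
    [-11, 30.7, -3.95],
  ],
  grip=[4.8, 4.8, 4.8, 4.8, 4.8, 4.8, 4.8, 4.8, 4.8, 4.8],
)

```text
time_s: 5.15
ee_pos: [0.627, 0.0642, 0.1383]
tcp_rot: [[-0.0, -0.273, 0.962], [0.001, 0.962, 0.273], [-1.0, 0.001, 0.0]]
force: [0.8, -0.6, -3.0]
grip_width: 0.0512
```

```bash
python3 - <<'E'
from h import *
im,d=snap("scene","s2"); c=cv2.resize(im[160:330,280:480],None,fx=3,fy=3,interpolation=cv2.INTER_CUBIC)
im2,d2=snap("top","t2"); e=cv2.resize(im2[140:270,120:380],None,fx=3,fy=3,interpolation=cv2.INTER_CUBIC)
cv2.imwrite("pics/s2c.png",c[:,:,::-1])
print(env.get_state()["grip_width"]); p=trk(-.07); go(*p,.04,15.6)
E
```

```text
0.05127957679839763
rot [-0.1 -0.   0. ] lin cm [9.84 0.11 0.12]
```

View pics/s2c.png

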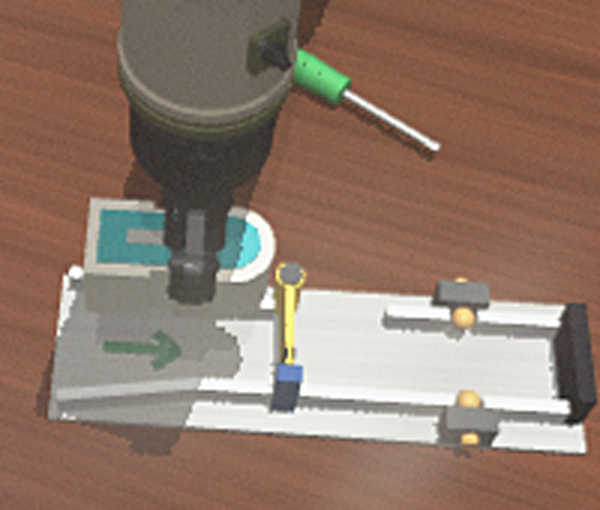

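The held carrier is parallel to the lane above the mouth, nose towards the gate at (290,310) in the crop. I'll lower it now.

Emit:
servo_tool(
  rot=[
    [0, 0, 0],
    [0, 0, 0],
    [0, 0, 0],
    [0, 0, 0],
    [0, 0, 0],
    [0, 0, 0],
  ],
  linear=[
    [3, 0.1, 0.1],
    [6, 0.1, 0.1],
    [8.5, 0.1, 0.1],
    [9.5, 0.1, 0.1],
    [10, 0.1, 0.1],
    [10, 0.1, 0.1],
  ],
  grip=[4.8, 4.8, 4.8, 4.8, 4.8, 4.8],
)

```text
time_s: 6.0
ee_pos: [0.6279, 0.0623, 0.0388]
tcp_rot: [[0.0, -0.268, 0.963], [0.0, 0.963, 0.268], [-1.0, -0.0, 0.0]]
force: [0.4, -0.3, -2.6]
grip_width: 0.0511
```

```bash
python3 - <<'E'
from h import *
s=env.get_state();print(s["ee_pos"],s["force"],s["grip_width"])
n="top"; im,d=snap(n,"t3"); P=cloud(n,d)
a=np.radians(TA); q=P[...,:2]-TR; X=q[...,0]*np.cos(a)+q[...,1]*np.sin(a); Y=-q[...,0]*np.sin(a)+q[...,1]*np.cos(a)
sat=im.max(-1)>90
m=(X>-.15)&(X<-.01)&(abs(Y)<.04)&(P[...,2]>.045)&(P[...,2]<.066)&sat
print(m.sum(),np.median(P[m][:,2]),X[m].min(),X[m].max(),Y[m].min(),Y[m].max())
E
```

```text
[0.62792698 0.0623298  0.03882096] [ 0.35580579 -0.33292808 -2.5895016 ] 0.05106272071000635
663 0.05935241990693402 -0.1343214568899698 -0.07750830958048749 -0.02589003713248371 0.03916042510427228
```

Emit:
servo_tool(
  rot=[
    [0, 0, 0],
    [0, 0, 0],
    [0, 0, 0],
    [0, 0, 0],
    [0, 0, 0],
    [0, 0, 0],
    [0, 0, 0],
    [0, 0, 0],
    [0, 0, 0],
    [0, 0, 0],
  ],
  linear=[
    [0.2, 0, 0],
    [0.3, 0, 0],
    [0.3, 0, 0],
    [0.3, 0, 0],
    [0.3, 0, 0],
    [0.3, 0, 0],
    [0.3, 0, 0],
    [-2, 0, 0],
    [-6, 0, 0],
    [-9, 0, 0],
  ],
  grip=[4.8, 4.8, 4.8, 8.5, 8.5, 8.5, 8.5, 8.5, 8.5, 8.5],
)

```text
time_s: 7.3
ee_pos: [0.628, 0.0627, 0.1299]
tcp_rot: [[0.001, -0.268, 0.963], [0.0, 0.963, 0.268], [-1.0, -0.0, 0.001]]
force: [0.3, 0.2, -0.2]
grip_width: 0.0849
```

```bash
cat >> h.py <<'E'
def tc(P):
    a=np.radians(TA); q=P[...,:2]-TR
    return q[...,0]*np.cos(a)+q[...,1]*np.sin(a),-q[...,0]*np.sin(a)+q[...,1]*np.cos(a)
E
python3 - <<'E'
from h import *
s=env.get_state();print(s["ee_pos"],s["force"],s["grip_width"])
im,d=snap("scene","s4"); im2,d2=snap("top","t4")
c=cv2.resize(im[160:330,280:480],None,fx=3,fy=3,interpolation=cv2.INTER_CUBIC)
cv2.imwrite("pics/s4c.png",c[:,:,::-1])
p=trk(-.160); go(*p,.14,15.6); p=trk(-.165);go(*p,.018,15.6)
E
```

```text
[0.62796874 0.062652   0.12987265] [ 0.26866331  0.1904284  -0.24145257] 0.08491326950639688
rot [-0.   0.3  0. ] lin cm [-0.8  -9.07 -0.2 ]
rot [-0.   0.3  0. ] lin cm [11.4  -9.56 -0.27]
```

View pics/s4c.png

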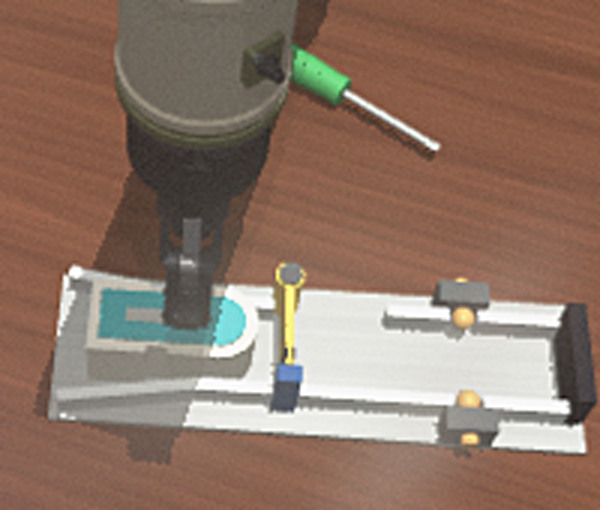

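The carrier stands free in the mouth with its nose towards the gate. Next I'll shut the fingers and go down behind it.

Emit:
servo_tool(
  rot=[
    [0, 0, 0],
    [0, 0, 0],
    [0, 0, 0],
    [0, 0, 0],
    [0, 0, 0],
    [0, 0, 0],
    [0, 0, 0],
    [0, 0, 0],
  ],
  linear=[
    [-0.5, -4, -0.1],
    [-0.5, -8, -0.2],
    [-0.5, -9.5, -0.25],
    [-0.5, -9.5, -0.25],
    [3, -9.5, -0.25],
    [7, -9.5, -0.25],
    [10, -9.5, -0.25],
    [11, -9.5, -0.25],
  ],
  grip=[0, 0, 0, 0, 0, 0, 0, 0],
)

```text
time_s: 8.4
ee_pos: [0.6494, -0.0271, 0.0161]
tcp_rot: [[-0.003, -0.27, 0.963], [0.001, 0.963, 0.27], [-1.0, 0.002, -0.003]]
force: [0.5, -0.5, 0.4]
grip_width: -0.0001
```

```bash
python3 - <<'E'
from h import *
s=env.get_state();print(s["ee_pos"],tc(s["ee_pos"]),s["force"],s["grip_width"])
im2,d2=snap("top","t5"); im,d=snap("scene","s5"); 
for n,i,D in (("top",im2,d2),("scene",im,d)):
    P=cloud(n,D); X,Y=tc(P); m=(abs(Y)<.035)&(X>-.15)&(X<-.01)&(P[...,2]>.045)&(P[...,2]<.062)&(i.max(-1)>70)
    print(n,m.sum(),X[m].min(),X[m].max(),Y[m].min(),Y[m].max(),np.median(P[m][:,2]))
p=trk(-.147); go(*p,.02,15.6)
E
```

```text
[ 0.64938035 -0.02713237  0.01606644] (np.float64(-0.16123992592779562), np.float64(0.0030942478705850082)) [ 0.53351023 -0.5251113   0.36254311] -8.637533211226774e-05
top 173 -0.05162904920753162 -0.022065848570125727 -0.02621132096254237 0.011227228669054578 0.05613214379214721
scene 1349 -0.14888041930376616 -0.021472359922053007 -0.027989081704365065 0.025938497059937095 0.056575830801731224
rot [ 0.1 -0.1 -0.1] lin cm [-0.24  1.53  0.25]
```

Emit:
servo_tool(
  rot=[
    [0, 0, 0],
    [0, 0, 0],
    [0, 0, 0],
    [0, 0, 0],
    [0, 0, 0],
    [0, 0, 0],
    [0, 0, 0],
    [0, 0, 0],
    [0, 0, 0],
    [0, 0, 0],
  ],
  linear=[
    [-0.3, 0.5, 0.25],
    [-0.3, 1, 0.25],
    [-0.3, 1.8, 0.25],
    [-0.3, 2.6, 0.25],
    [-0.3, 3.4, 0.25],
    [-0.3, 4.2, 0.25],
    [-0.3, 5, 0.25],
    [-0.3, 5.8, 0.25],
    [-0.3, 6.6, 0.25],
    [-0.3, 7.4, 0.25],
  ],
  grip=[0, 0, 0, 0, 0, 0, 0, 0, 0, 0],
)

```text
time_s: 9.75
ee_pos: [0.6336, 0.0417, 0.0215]
tcp_rot: [[0.001, -0.267, 0.964], [-0.001, 0.964, 0.267], [-1.0, -0.001, 0.001]]
force: [3.5, -6.5, 1.5]
grip_width: 0.0001
```

```bash
cat > st.py <<'E'
from h import *
import sys
s=env.get_state();print(s["ee_pos"],tc(s["ee_pos"]),s["force"])
im,d=snap("scene",sys.argv[1]); P=cloud("scene",d); X,Y=tc(P)
for nm,m in (("teal",(im[...,1]>60)&(im[...,2]>60)&(im[...,0]<.5*im[...,1])&(P[...,2]>.045)&(P[...,2]<.066)),
             ("yellow",(im[...,0]>120)&(im[...,1]>110)&(im[...,2]<90)&(abs(X)<.09)&(P[...,2]>.03))):
    m&=(abs(Y)<.06)&(X>-.16)&(X<.2); print(nm,m.sum(),np.percentile(X[m],[1,99]),np.percentile(Y[m],[1,99]))
E
python3 st.py s6
```

```text
[0.63355069 0.04168868 0.02147671] (np.float64(-0.09069716436234354), np.float64(-0.00016655625506898503)) [ 3.4879916  -6.49231804  1.54429976]
teal 37 [-0.05968943  0.02153194] [-0.01815916  0.01635004]
yellow 31 [-0.00793832  0.05046419] [-0.0053497   0.03391689]
```

Emit:
servo_tool(
  rot=[
    [0, 0, 0],
    [0, 0, 0],
    [0, 0, 0],
    [0, 0, 0],
    [0, 0, 0],
    [0, 0, 0],
    [0, 0, 0],
    [0, 0, 0],
    [0, 0, 0],
    [0, 0, 0],
  ],
  linear=[
    [0, 0.8, 0],
    [0, 1.6, 0],
    [0, 2.4, 0],
    [0, 3.2, 0],
    [0, 4, 0],
    [0, 4.8, 0],
    [0, 5.6, 0],
    [0, 6.4, 0],
    [0, 7.2, 0],
    [0, 8, 0],
  ],
  grip=[0, 0, 0, 0, 0, 0, 0, 0, 0, 0],
)

```text
time_s: 11.05
ee_pos: [0.6119, 0.1202, 0.0214]
tcp_rot: [[0.0, -0.268, 0.963], [0.0, 0.963, 0.268], [-1.0, 0.0, 0.0]]
force: [1.8, -4.8, 3.6]
grip_width: -0.0002
```

```bash
python3 st.py s7; python3 - <<'E'
import cv2
im=cv2.imread("pics/s7.png"); cv2.imwrite("pics/s7c.png",cv2.resize(im[170:330,280:500],None,fx=3,fy=3,interpolation=cv2.INTER_CUBIC))
E
```

```text
[0.61185542 0.1202181  0.02143833] (np.float64(-0.00922627555748076), np.float64(-0.00038860281365069634)) [ 1.785841   -4.83901497  3.6218491 ]
teal 124 [0.02182888 0.10362378] [-0.01883753  0.01577867]
yellow 7 [0.02347891 0.06038835] [-0.01773958  0.03394109]
```

View pics/s7c.png

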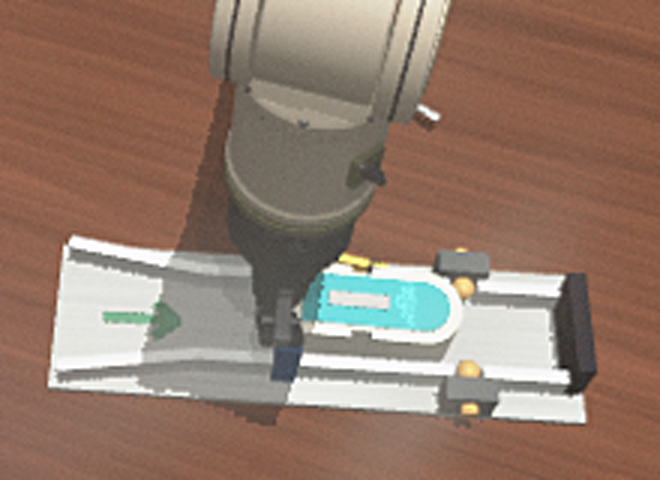

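The carrier is straight in the lane and has pushed the gate open at about (360,262), with its nose reaching the balls at (465,290). I'll keep pushing, more slowly.

Emit:
servo_tool(
  rot=[
    [0, 0, 0],
    [0, 0, 0],
    [0, 0, 0],
    [0, 0, 0],
    [0, 0, 0],
    [0, 0, 0],
    [0, 0, 0],
    [0, 0, 0],
    [0, 0, 0],
    [0, 0, 0],
  ],
  linear=[
    [0, 0.7, 0],
    [0, 1.4, 0],
    [0, 2.1, 0],
    [0, 2.8, 0],
    [0, 3.5, 0],
    [0, 4.2, 0],
    [0, 4.8, 0],
    [0, 5.3, 0],
    [0, 5.8, 0],
    [0, 6.2, 0],
  ],
  grip=[0, 0, 0, 0, 0, 0, 0, 0, 0, 0],
)

```text
time_s: 12.35
ee_pos: [0.5953, 0.1789, 0.0213]
tcp_rot: [[0.0, -0.268, 0.963], [-0.001, 0.963, 0.268], [-1.0, -0.001, 0.0]]
force: [4.5, -6.0, 1.5]
grip_width: 0.0002
```

```bash
python3 st.py s8
```

```text
[0.59533554 0.17886866 0.02126286] (np.float64(0.05170626573689897), np.float64(-0.0002495783968829608)) [ 4.5436186  -5.97727947  1.54767697]
teal 82 [0.08120432 0.16484504] [-0.01748157  0.01645871]
yellow 146 [-0.00783436  0.04049967] [0.02863232 0.03785761]
```

Emit:
servo_tool(
  rot=[
    [0, 0, 0],
    [0, 0, 0],
    [0, 0, 0],
    [0, 0, 0],
  ],
  linear=[
    [0, 0.4, 0],
    [0, 0.8, 0],
    [0, 1.1, 0],
    [0, 1.3, 0],
  ],
  grip=[0, 0, 0, 0],
)

```text
time_s: 12.9
ee_pos: [0.5913, 0.1925, 0.021]
tcp_rot: [[-0.001, -0.269, 0.963], [0.0, 0.963, 0.269], [-1.0, 0.0, -0.0]]
force: [3.7, -1.9, -0.5]
grip_width: -0.0003
```

Emit:
servo_tool(
  rot=[
    [0, 0, 0],
    [0, 0, 0],
  ],
  linear=[
    [0, 0.15, 0],
    [0, 0.2, 0],
  ],
  grip=[0, 0],
)

```text
time_s: 13.15
ee_pos: [0.5913, 0.1925, 0.0211]
tcp_rot: [[-0.0, -0.267, 0.964], [-0.001, 0.964, 0.267], [-1.0, -0.001, -0.0]]
force: [3.2, -6.9, -1.3]
grip_width: -0.0005
```

Emit:
servo_tool(
  rot=[
    [0, 0, 0],
    [0, 0, 0],
  ],
  linear=[
    [0, 0.15, 0],
    [0, 0.2, 0],
  ],
  grip=[0, 0],
)

```text
time_s: 13.4
ee_pos: [0.5913, 0.1926, 0.0212]
tcp_rot: [[0.001, -0.266, 0.964], [-0.003, 0.964, 0.266], [-1.0, -0.003, -0.0]]
force: [5.2, -10.0, -0.4]
grip_width: 0.0004
```

```bash
python3 st.py s9
```

```text
[0.59126327 0.19255121 0.0211863 ] (np.float64(0.06597990335825354), np.float64(-6.828415406192473e-06)) [ 5.2057702  -9.99679843 -0.37418521]
teal 93 [0.0962288  0.17882041] [-0.01743907  0.01691128]
yellow 179 [-0.00774535  0.04863068] [0.01837387 0.03518856]
```

Emit:
servo_tool(
  rot=[
    [0, 0, 0],
    [0, 0, 0],
    [0, 0, 0],
    [0, 0, 0],
  ],
  linear=[
    [0, 0.2, 0],
    [0, 0.2, 0],
    [0, -0.2, 0],
    [0, -0.5, 0],
  ],
  grip=[0, 0, 0, 0],
)

```text
time_s: 13.95
ee_pos: [0.5919, 0.1919, 0.0214]
tcp_rot: [[0.0, -0.269, 0.963], [0.001, 0.963, 0.269], [-1.0, 0.001, 0.0]]
force: [2.7, 2.3, 0.5]
grip_width: 0.0002
```

Emit:
servo_tool(
  rot=[
    [0, 0, 0],
    [0, 0, 0],
    [0, 0, 0],
    [0, 0, 0],
    [0, 0, 0],
    [0, 0, 0],
    [0, 0, 0],
    [0, 0, 0],
    [0, 0, 0],
    [0, 0, 0],
  ],
  linear=[
    [-1, -0.2, 0],
    [-2, -0.2, 0],
    [-3, -0.2, 0],
    [-4, -0.2, 0],
    [-6, -0.2, 0],
    [-10, -0.2, 0],
    [-14, -0.2, 0],
    [-16, -4, 0],
    [-17, -9, 0],
    [-17, -14, 0],
  ],
  grip=[0, 0, 0, 0, 0, 0, 0, 0, 0, 0],
)

```text
time_s: 15.2
ee_pos: [0.6302, 0.0548, 0.1937]
tcp_rot: [[0.002, -0.269, 0.963], [0.001, 0.963, 0.269], [-1.0, 0.0, 0.002]]
force: [0.4, 0.5, -0.6]
grip_width: -0.0
```

```bash
python3 st.py s10; python3 - <<'E'
from h import *
im=cv2.imread("pics/s10.png"); cv2.imwrite("pics/s10c.png",cv2.resize(im[130:330,180:500],None,fx=2.5,fy=2.5,interpolation=cv2.INTER_CUBIC))
d=np.load("pics/s10.npy");P=cloud("scene",d);X,Y=tc(P);m=(abs(Y)<.024)&(X>.06)&(X<.2)&(P[...,2]>.052)&(P[...,2]<.062);print(X[m].min(),X[m].max())
E
```

```text
[0.63015255 0.05481287 0.19366903] (np.float64(-0.07714260584598918), np.float64(-0.000422949796656108)) [ 0.38688662  0.53435721 -0.60329027]
teal 56 [0.08558262 0.17899497] [-0.01726005  0.0159    ]
yellow 30 [-0.008637    0.00836126] [-0.02234894  0.0374747 ]
0.07583069762993741 0.18693510371747551
```

View pics/s10c.png

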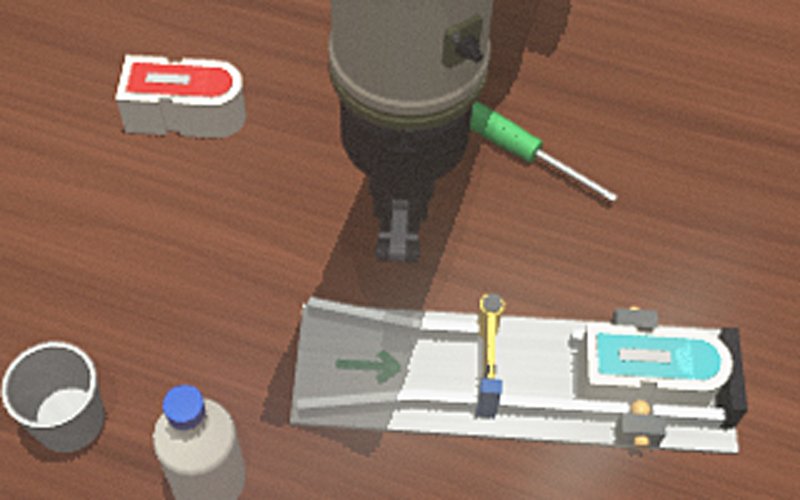

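The carrier is home against the stop, with its notch at the ball near (645,400). The gate is shut across the lane at (490,340), and the other objects look undisturbed. Handing in.

```bash
python3 -c "
from cell import env
print(env.job_done())"
```

```text
the job is handed in; nothing more can be done
None
```

The teal carrier is home at the end stop, the gate is shut behind it, and the job is handed in at about 15 s of the 54 s allowed. I gripped it by its sides and set it down in the mouth, nose towards the gate. After letting go, I pushed it through the gate with shut fingers and lifted them straight out.

Last checks:
- **Position:** depth readings put the rear face 76 mm past the gate (76 when home) and the nose at 187 mm (stop face at 188). The 1 mm difference is within the calibration error.
- **Click:** the push force fell as it went in. It then rose to about 11 N with no further movement, as it should against the stop. I could not read the ball joints directly; the last picture shows a ball in line with a notch.
- **Gate:** the last picture and depth show the flap straight across the lane.
- **Other things:** the red carrier, cup, bottle and screwdriver look undisturbed in that picture, though I did not measure their positions again. The gripper was clear of everything, and no check failed.

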